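# Pour the hose plugs from the dial dispenser into the carton

## Task

Push the tall open-fronted carton over onto its back, so that it lies open side up under the parts dispenser, and, with the canister still upright, turn the dial lid all the way to its largest opening. Then use the crank to tip the canister over, rocking it if need be, until all five brass plugs have dropped into the carton. Finally swing the canister back upright, with the dial left at the largest opening, and let go; leave everything else on the bench where it is.

Things in the scene. Friction and masses are not known exactly. Their poses are not given: they have to be found in the camera images.
- stand: fixed tipping stand of the parts dispenser. Origin on the table under the hinge line; +x is the pouring direction (level, towards the carton), +y points along the hinge towards the crank, z up. The hinge runs along y, 140 mm above the table. Base plate from x -103 to +13 mm; two uprights at y +-51 mm, 160 mm high.
- canister (a joint): tipping angle (rad) of the clear round canister (80 mm across, 110 high, axis at stand x -42 mm, hinged at its front wall). 0 upright on its rest; grows as its top swings over to the pouring side, to the stop at 2.5 (mouth down). Friction 0.09 N m; it rests at 0, and past half-way it falls on. Tipped, its pouring edge is 55 mm before the hinge, 70 mm up; nothing of it comes below 60 mm.
- dial (a joint): angle (rad) of the black dial lid on the canister, 0 to 1.8, growing counter-clockwise seen from above. 1.8, its end stop, is the largest opening: the big window (40 x 28 mm) then stands over the pouring side. Towards 0 only a 6 or a 10 mm hole (white dots) stands there, too small for a plug. Stays where left (friction 0.05 N m).
- dial_bar (a point): on the dial's axis, in its raised grip bar: 12 mm wide, 54 mm long, 29 mm high above the lid, its top 10 mm above this point. Upright, the point is 247 mm above the table. Seen from above, the bar's long axis stands at stand yaw + dial angle - 1.8 + pi/2; at the largest opening it is parallel to the hinge.
- handle_mid (a point): middle of the crank's black sleeve (14 mm across, 50 long, level, parallel to the hinge), which turns freely on its pin. The crank is fixed to the canister, arm at stand y 62 mm, sleeve middle at y 93 mm, 80 mm from the hinge line: at canister angle a it stands at stand x = 80 sin(a - 1.05) mm, 140 + 80 cos(a - 1.05) mm above the table.
- stop: fixed flat rubber strip on the table, 12 x 130 x 4 mm, axes as the stand's; origin at the middle of its underside. The carton's lower back edge stands against its +x side.
- carton_mid (a point): centre of the loose brown open-fronted carton, 160 mm tall, 100 wide (y), 45 deep (x), walls 4 mm, 0.11 to 0.23 kg, standing on its end. Site x points out of the open face, away from the dispenser; z up to the top end. It topples over its lower back edge when the top of the open side is pushed about 50 mm towards the dispenser, and then lies x up, top end by the stand.
- plug0_mid (a point): centre of a brass hose plug: a plain cylinder, 14 mm across, 12 mm long, 15 g; it starts inside the canister. Plugs can bridge in the window; swinging back to about 1.2 rad and down again frees them.
- plug1_mid (a point): centre of a brass hose plug: a plain cylinder, 14 mm across, 12 mm long, 15 g; it starts inside the canister. Plugs can bridge in the window; swinging back to about 1.2 rad and down again frees them.
- plug2_mid (a point): centre of a brass hose plug: a plain cylinder, 14 mm across, 12 mm long, 15 g; it starts inside the canister. Plugs can bridge in the window; swinging back to about 1.2 rad and down again frees them.
- plug3_mid (a point): centre of a brass hose plug: a plain cylinder, 14 mm across, 12 mm long, 15 g; it starts inside the canister. Plugs can bridge in the window; swinging back to about 1.2 rad and down again frees them.
- plug4_mid (a point): centre of a brass hose plug: a plain cylinder, 14 mm across, 12 mm long, 15 g; it starts inside the canister. Plugs can bridge in the window; swinging back to about 1.2 rad and down again frees them.
- fan: bystander: black 120 mm cooling fan, 25 mm thick (its x), standing on edge about 100 mm behind the carton's open side; origin under its middle.
- tape: bystander: grey roll of tape lying flat, 90 mm across, 48 mm high; origin under its centre.
- mug: bystander: white mug, 80 mm across, 92 mm high; origin under its centre.
- heatsink: bystander: finned aluminium and copper heatsink, 60 x 100 x 106 mm high; origin under its centre.
- mouse: bystander: black computer mouse, 110 x 60 x 35 mm; origin under its centre.
- screwdriver: bystander: screwdriver 190 mm long lying flat; origin under its middle.
- thermometer: bystander: small white display box 24 x 72 x 62 mm high; origin under its middle.

How it is judged:
By the outcome, as a careful person would: the job done as asked, in the order asked, and still so for the second after the job is handed in, with the robot touching nothing.
It also fails if it takes over 67 s, if anything falls off the work surface, if the arm or the gripper's body presses on something with over 40 N, if the wrist force passes 120 N, or if a joint passes its speed limit or range.

## Robot

A 6-joint arm with a two-finger parallel gripper is mounted at the origin on the work surface. World frame = base frame: x ahead of the robot, y to its left, z up, the work surface at z = 0. Lengths are in m, angles in rad, forces in N, time in s.
With the tool pointing down it reaches from about 0.3 to 0.875 m from the base axis. Payload 6.4 kg.
Tool frame: the origin (TCP) lies on the front face of the gripper's body, between the roots of the fingers; the fingertips stand 73 mm ahead of it and the grasp point (between the pads) lies ctrl.pinch_z ahead of it (ctrl.pinch_z is the distance from the TCP to the grasp point, in m); z points along the fingers, x is the direction in which the jaws open and shut, and the axes are right-handed (so a half turn about z gives the same grasp; the last joint's range is limited). The gripper opens to 85 mm and grips with 20 to 120 N. Pads are 22 mm wide; open, the fingers measure 114 mm over their backs; the gripper's body (76 mm by 85 mm) begins 54 mm behind the grasp point. The pads swing forward as they close: fully open they stand 13 mm farther back than shut.
Start: joints at [1.029, 0.181, 1.607, -0, 1.354, -0.206], TCP at [0.189, 0.543, 0.304] pointing down, gripper open.
Joint ranges: [-2.99, 2.99], [-0.89, 2.07], [0.3, 2.58], [-1.14, 4.28], [0, 2.63], [-3.12, 3.12]. Speed limits (rad/s): [2.57, 2.57, 3.01, 3.14, 3.14, 3.14].

## Interface

Orientations are given as a unit quaternion [w, x, y, z].
In Python, from bench import ctrl gives the robot as it stands.
- The arm moves only by the tool move_arm, never from a script. Its argument "rows" is text: rows parted by semicolons, each of 7 numbers parted by spaces: the shift along the tool's x, y, z in cm, then the turn, a rotation vector about the tool's x, y, z in degrees, then the opening, from 0 (shut) to 1 (fully open). In form: x y z rx ry rz grip; .... A call has 1 to 20 rows; each row shifts and turns the commanded pose from where the row before left it, along the tool's axes as they then stand; what a row does not reach is not made up. A row lasts 1/10 s, in which the tool goes at most 50 mm and 8.59 degrees, less where a joint would pass 70% of its speed; a pose out of reach is approached as far as the arm can. A call with a gripper value outside its range is refused whole. The fingers move at their own pace and stop on an object; the grip force is fixed at half the most. Time passes only in rows, so rows that do not move let the fingers close. It gives the time, the measured TCP pose, the force and the opening at its end, in the units of the state.
- ctrl.get_obs(): the state, without advancing time (a new reading comes with each control period).
- ctrl.camera(name): name is "side" or "top"; returns a dict with "color" (420x560x3 uint8, blue, green, red), "fx", "fy", "cx", "cy" (pixels), "rvec" (rotation vector, rad) and "tvec" (3), from world to camera coordinates, as OpenCV has them. Camera axes: x right, y down, z forward; pixel columns grow to the right and rows downward; lengths in m; the calibration is good to about 2 mm. A picture is of the moment at which its call begins. There is no depth.
- ctrl.hand_in(): hands the job in, once; it reports no verdict.
Trained networks look in the newest picture that a camera, given by its name, has taken for a name from the list of things; names that differ only in an ending like _2 or _b are one class to them, and where a whole thing is asked for, a point or a joint stands for the part that bears it (a point fixed in the world has none). Each returns a list of dicts, best first, with "confidence" (0 to 1); they miss things now and then, are a little off and sometimes report something else, mostly with a low value. They report only what shows in the picture. A call takes as long as a camera call.
- ctrl.look_for(camera, query): "bbox" ([left, top, right, bottom] in pixels, round what is visible of it).
- ctrl.trace(camera, query): "region" (420x560 bool, what is visible of it) and "bbox" ([left, top, right, bottom] in pixels, round what is visible of it).
The state is a dict: "time_s": time; "q": joint angles; "dq": joint speeds; "joint_efforts": joint torques, N m; "eef_pos": TCP position; "eef_rot": TCP orientation; "wrist_force": force on the tool from outside, world axes, zero at the start; "torque": the same for the moment, N m; "opening": opening from 0.0 (shut) to 1.0 (fully open).
Only numpy, scipy, OpenCV 4.12 (cv2) and the standard library are available. Lean on these libraries where they do the work, as an engineer would, in place of code of your own. Each camera call takes 0.05 s, during which the arm holds its last target.

## Working session

There is one attempt and no reset: what is moved stays moved. The work goes in short steps, Python scripts to look and compute and a tool call to move; the robot and the scene stay as the last step left them, time stands still between calls to the robot, and variables do not carry over. Pictures are saved under pics/ and viewed, and the job is handed in when it is done.

Besides the shell and the picture viewer there is one more tool, called after "Request:" by a JSON object that holds its "fn" and its "kwargs". move_arm: Moves the arm, as the interface text tells. Its arguments: {"type":"object","properties":{"rows":{"type":"string"}},"required":["rows"]}

```bash
ls; mkdir -p pics; python3 - <<'E'
from bench import ctrl
import cv2
print(ctrl.get_obs()); print(ctrl.pinch_z)
for n in("side","top"):
    c=ctrl.camera(n); cv2.imwrite(f"pics/{n}0.png",c["color"]); print({k:v for k,v in c.items() if k!="color"})
E
```

```text
pics
{'time_s': 0.0, 'q': array([ 1.02874358e+00,  1.81571546e-01,  1.60800040e+00,  1.01942922e-05,
        1.35379592e+00, -2.06303014e-01]), 'dq': array([ 0.00014493, -0.00078251, -0.00064143, -0.00120936,  0.00051241,
        0.00013405]), 'joint_efforts': array([ 8.71266093e-04, -4.44877625e+01, -3.51334977e+01, -2.08412912e-04,
        9.25006141e-03,  4.04776671e-06]), 'eef_pos': array([0.18920897, 0.54252957, 0.30297056]), 'eef_rot': array([ 3.50239249e-04,  8.15315328e-01,  5.79016517e-01, -8.15598593e-04]), 'wrist_force': array([ 0.03405816,  0.03248014, -0.23057281]), 'torque': array([-0.0100149 ,  0.03965763, -0.02604684]), 'opening': 0.9981125919560248}
0.0539
{'fx': 492.9417109583745, 'fy': 492.9417109583745, 'cx': 280.29006119983677, 'cy': 202.04298419677127, 'rvec': array([ 0.66968021, -2.71042219,  1.00927255]), 'tvec': array([0.57387377, 0.24270426, 1.28708358])}
{'fx': 423.97506090403954, 'fy': 423.97506090403954, 'cx': 277.06309336248927, 'cy': 214.07565869042165, 'rvec': array([ 2.15244788, -2.13366951,  0.20906268]), 'tvec': array([0.06548065, 0.61389655, 0.98839201])}
```

View pics/side0.png

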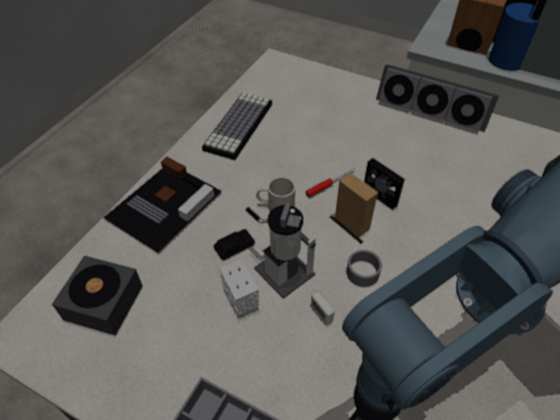

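View pics/top0.png

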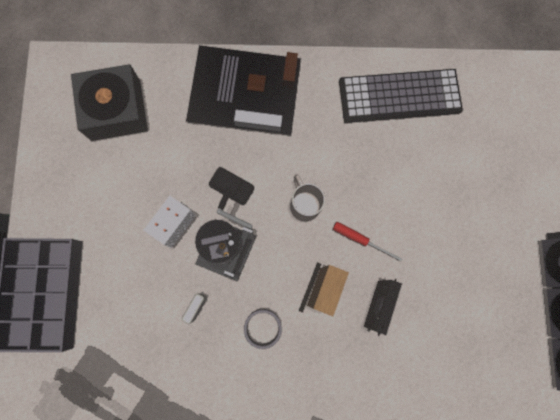

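```bash
cat > h.py <<'E'
import numpy as np, cv2
from bench import ctrl
from scipy.spatial.transform import Rotation as R
def cam(n):
    return ctrl.camera(n)
def KRt(c):
    K=np.array([[c['fx'],0,c['cx']],[0,c['fy'],c['cy']],[0,0,1]]); Rm=cv2.Rodrigues(np.array(c['rvec']))[0]; return K,Rm,np.array(c['tvec'])
def proj(c,P):
    K,Rm,t=KRt(c); p=(np.atleast_2d(P)@Rm.T+t)@K.T; return p[:,:2]/p[:,2:]
def back(c,uv,z):
    K,Rm,t=KRt(c); d=Rm.T@np.linalg.inv(K)@np.array([uv[0],uv[1],1.]); o=-Rm.T@t; s=(z-o[2])/d[2]; return o+s*d
def tri(cs,uvs):
    A=[];b=[]
    for c,uv in zip(cs,uvs):
        K,Rm,t=KRt(c); d=Rm.T@np.linalg.inv(K)@np.array([uv[0],uv[1],1.]); d/=np.linalg.norm(d); o=-Rm.T@t
        M=np.eye(3)-np.outer(d,d); A.append(M); b.append(M@o)
    A=np.vstack(A);b=np.hstack(b); x,r,_,_=np.linalg.lstsq(A,b,rcond=None); return x,np.sqrt(r)
def crop(c,u0,v0,u1,v1,s,name):
    im=c['color'][v0:v1,u0:u1]; cv2.imwrite(name,cv2.resize(im,None,fx=s,fy=s,interpolation=cv2.INTER_CUBIC))
E
python3 - <<'E'
from h import *
C={n:cam(n) for n in("side","top")}
crop(C['side'],200,140,400,320,4,'pics/s1.png')
crop(C['top'],140,160,410,360,2.9,'pics/t1.png')
for q in("stand","canister","dial","dial_bar","handle_mid","stop","carton_mid","fan","tape","mug","heatsink","mouse","screwdriver","thermometer","plug0_mid"):
    for n in C:
        print(q,n,[(np.round(d['bbox']).astype(int).tolist(),round(d['confidence'],2)) for d in ctrl.look_for(n,q)[:2]])
print(ctrl.get_obs()['time_s'])
E
```

```text
stand side [([247, 202, 316, 301], 0.8), ([306, 178, 340, 198], 0.47)]
stand top [([198, 190, 254, 283], 0.56)]
canister side [([245, 204, 309, 263], 0.83)]
canister top [([196, 190, 252, 271], 0.57), ([195, 220, 240, 266], 0.3)]
dial side [([266, 203, 303, 237], 0.62), ([215, 230, 256, 261], 0.23)]
dial top [([199, 219, 236, 264], 0.63)]
dial_bar side [([268, 202, 300, 235], 0.92), ([342, 249, 383, 286], 0.33)]
dial_bar top []
handle_mid side []
handle_mid top [([218, 188, 229, 212], 0.43)]
stop side [([330, 176, 376, 238], 0.74), ([335, 223, 363, 240], 0.48)]
stop top [([301, 264, 318, 310], 0.77)]
carton_mid side [([332, 176, 374, 237], 0.82)]
carton_mid top [([309, 264, 349, 316], 0.89)]
fan side [([363, 161, 405, 211], 0.57)]
fan top [([363, 278, 404, 336], 0.88)]
tape side [([344, 249, 383, 291], 0.94), ([247, 200, 316, 301], 0.64)]
tape top [([245, 308, 282, 348], 0.92), ([206, 167, 255, 206], 0.16)]
mug side [([255, 178, 298, 210], 0.83)]
mug top [([288, 178, 326, 222], 0.73)]
heatsink side [([220, 262, 263, 314], 0.86)]
heatsink top [([145, 199, 195, 249], 0.72), ([193, 189, 251, 273], 0.31)]
mouse side [([214, 230, 254, 258], 0.82)]
mouse top [([206, 168, 253, 204], 0.77), ([180, 292, 206, 326], 0.32)]
screwdriver side [([307, 176, 344, 196], 0.66), ([330, 220, 366, 246], 0.46)]
screwdriver top [([333, 222, 403, 262], 0.72)]
thermometer side [([310, 292, 334, 324], 0.88)]
thermometer top [([182, 296, 210, 326], 0.59), ([306, 262, 350, 317], 0.24)]
plug0_mid side []
plug0_mid top [([209, 167, 252, 204], 0.18)]
1.7
```

View pics/s1.png

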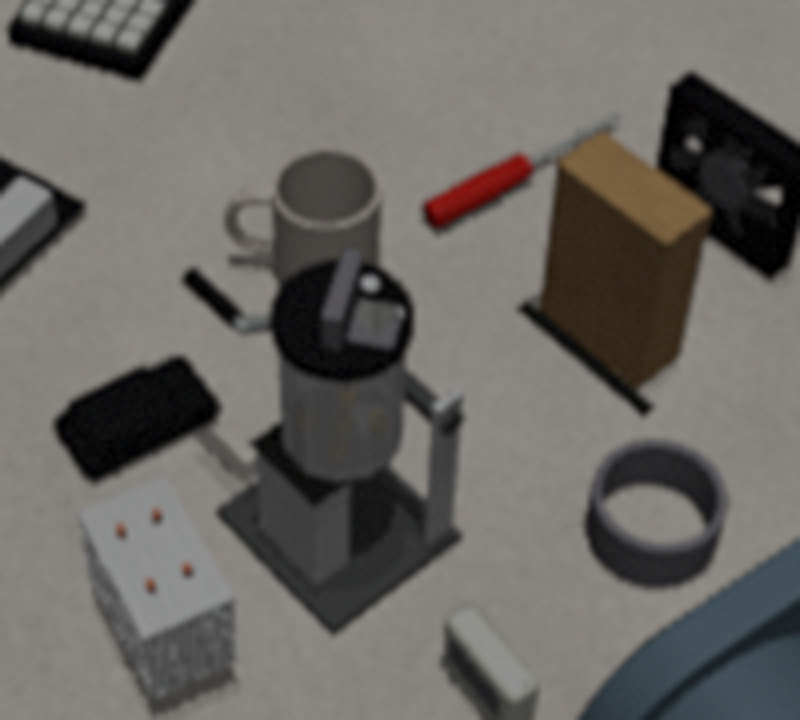

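View pics/t1.png

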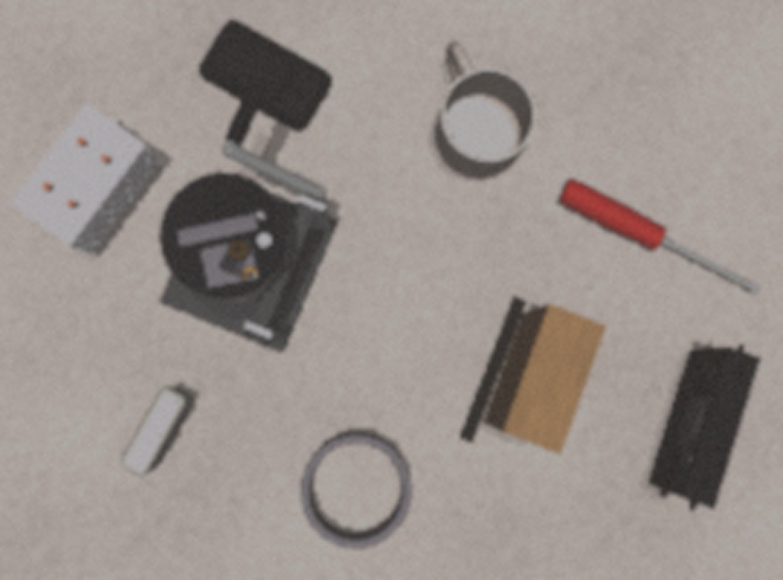

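```bash
cat > fit0.py <<'E'
from h import *
from scipy.optimize import least_squares
C={n:cam(n) for n in("side","top")}
def T(p,P): 
    P=np.atleast_2d(P); c,s=np.cos(p[2]),np.sin(p[2]); return P@np.array([[c,s,0],[-s,c,0],[0,0,1]])+[p[0],p[1],0]
hx=80*np.sin(-1.05)/1e3; hz=.14+.08*np.cos(-1.05)
obs=[('top',(215.2,238.6),(-.042,0,.255)),('side',(285.5,215),(-.042,0,.25)),('top',(222.8,202),(hx,.093,hz+.005)),('side',(253,214),(hx,.093,hz)),
('top',(229.3,273.8),(0,-.051,.16)),('top',(246.6,229),(0,.051,.16)),('side',(311.7,241),(0,-.051,.16))]
def f(p): return np.concatenate([proj(C[n],T(p,P))[0]-uv for n,uv,P in obs])
a=back(C['top'],(238,251),.16)
print(a)
best=min((least_squares(f,[a[0],a[1],y0]) for y0 in np.arange(-3,3,1)),key=lambda r:r.cost)
p=best.x; print('stand',p,np.round(best.fun.reshape(-1,2),1))
print('tri dial',tri([C['top'],C['side']],[(215.2,238.6),(285.5,215)]))
for n in C:
    print(n,[back(C[n],uv,0).round(3) for uv in ({'side':[(283,298),(315,274.25),(254.75,268)],'top':[(238.3,280.7),(195.9,263.4)]}[n])])
print('plate corners exp',T(p,[[.013,-.06,0],[-.103,-.06,0],[-.103,.06,0]]).round(3))
# carton: top face corners
ct=[(545,307),(604,325),(562,452),(505,430)]; ct=[(140+u/2.9,160+v/2.9) for u,v in ct]
cw=np.array([back(C['top'],uv,.16) for uv in ct]); print('carton top corners',cw.round(3),'sides',np.linalg.norm(np.diff(cw,axis=0),axis=1))
cc=cw.mean(0); print('carton mid',cc, 'yaw', [np.arctan2(*(cw[1]-cw[0])[[1,0]]),np.arctan2(*(cw[2]-cw[3])[[1,0]])])
cs=[(590,138),(712,210),(668,243),(556,160)]; cs=[(200+u/4,140+v/4) for u,v in cs]
ws=np.array([back(C['side'],uv,.16) for uv in cs]); print('side',ws.round(3),ws.mean(0))
c,s=np.cos(p[2]),np.sin(p[2]); d=cc[:2]-p[:2]; print('carton in stand frame',d@[c,s],d@[-s,c])
for q,z in(("fan",.0),("tape",.048),("mug",.09),("heatsink",.1),("mouse",.03),("screwdriver",.01),("thermometer",.06)):
    b=ctrl.look_for("top",q)[0]['bbox']; print(q,back(C['top'],((b[0]+b[2])/2,(b[1]+b[3])/2),z).round(3))
E
python3 fit0.py
```

```text
[0.51290281 0.15711966 0.16      ]
stand [ 0.51180456  0.15817599 -1.93777572] [[-1.1  0.9]
 [ 1.1 -1.6]
 [ 0.4 -3.8]
 [ 0.6  1.4]
 [-0.9 -0.1]
 [-0.2  0.7]
 [ 1.3 -0.8]]
tri dial (array([0.53002132, 0.19690457, 0.2420414 ]), array([0.00012072]))
side [array([0.498, 0.271, 0.   ]), array([0.455, 0.167, 0.   ]), array([0.609, 0.225, 0.   ])]
top [array([0.452, 0.166, 0.   ]), array([0.494, 0.273, 0.   ])]
plate corners exp [[0.451 0.168 0.   ]
 [0.493 0.276 0.   ]
 [0.605 0.233 0.   ]]
carton top corners [[ 0.483 -0.037  0.16 ]
 [ 0.47  -0.081  0.16 ]
 [ 0.378 -0.048  0.16 ]
 [ 0.393 -0.006  0.16 ]] sides [0.04561278 0.09766056 0.04428943]
carton mid [ 0.43073877 -0.04304408  0.16      ] yaw [np.float64(-1.8582415579545355), np.float64(-1.9269422412002557)]
side [[ 0.476 -0.07   0.16 ]
 [ 0.379 -0.046  0.16 ]
 [ 0.394 -0.005  0.16 ]
 [ 0.489 -0.04   0.16 ]] [ 0.43444167 -0.03999958  0.16      ]
carton in stand frame 0.21690811881367328 -0.0034707779870613593
fan [ 0.383 -0.199  0.   ]
tape [0.338 0.105 0.048]
mug [ 0.644 -0.003  0.09 ]
heatsink [0.579 0.318 0.1  ]
mouse [0.69  0.189 0.03 ]
screwdriver [ 0.552 -0.167  0.01 ]
thermometer [0.385 0.264 0.06 ]
```

```bash
cat > fit1.py <<'E'
from h import *
from scipy.optimize import least_squares
C={n:cam(n) for n in("side","top")}
def T(p,P): 
    P=np.atleast_2d(P); c,s=np.cos(p[2]),np.sin(p[2]); return P@np.array([[c,s,0],[-s,c,0],[0,0,1]])+[p[0],p[1],0]
hx=80*np.sin(-1.05)/1e3; hz=.14+.08*np.cos(-1.05)
S=lambda u,v:(200+u/4,140+v/4)
U=lambda u,v:(140+u/2.9,160+v/2.9)
obs=[('top',U(218,228),(-.042,0,.257)),('side',(285.5,215),(-.042,0,.25)),('side',S(214,297),(hx,.093,hz)),
('top',(229.3,273.8),(0,-.051,.16)),('top',(246.6,229),(0,.051,.16)),('side',(311.7,241),(0,-.051,.16))]
pl=[('side',S(332,632),-.103,-1),('side',S(460,537),.013,-1),('side',S(219,512),-.103,1),('top',U(285,350),.013,-1),('top',U(162,300),-.103,-1),('top',U(337,207),.013,1)]
def f(q):
    p=q[:3]; r=[proj(C[n],T(p,P))[0]-uv for n,uv,P in obs]+[proj(C[n],T(p,(x,s*q[3],0.003)))[0]-uv for n,uv,x,s in pl]
    return np.concatenate(r)
b=least_squares(f,[.512,.158,-1.93,.06],loss='soft_l1'); p=b.x; print(p,b.fun.reshape(-1,2).round(1))
# overlay
def draw(n,segs,im,u0,v0,s,col):
    for a,bb in segs:
        q=(proj(C[n],T(p,[a,bb]))-[u0,v0]+.5)*s
        cv2.line(im,tuple(map(int,q[0])),tuple(map(int,q[1])),col,1)
h=p[3]
def box(x0,x1,y0,y1,z0,z1):
    c=[(x,y,z) for z in(z0,z1) for x,y in((x0,y0),(x1,y0),(x1,y1),(x0,y1))]
    return [(c[i],c[(i+1)%4]) for i in range(4)]+[(c[4+i],c[4+(i+1)%4]) for i in range(4)]+[(c[i],c[i+4]) for i in range(4)]
th=np.linspace(0,2*np.pi,25)
circ=lambda z,r:[((-.042+r*np.cos(a),r*np.sin(a),z),(-.042+r*np.cos(bb),r*np.sin(bb),z)) for a,bb in zip(th[:-1],th[1:])]
segs=box(-.103,.013,-h,h,0,.006)+[((0,s*.051,0),(0,s*.051,.16)) for s in(1,-1)]+circ(.228,.04)+circ(.118,.04)+[((hx,.068,hz),(hx,.118,hz)),((0,.062,.14),(hx,.062,hz))]+[((-.042,0,.228),(-.042,0,.257))]
for n,(u0,v0,u1,v1,s) in {'side':(200,140,400,320,4),'top':(140,160,340,310,4)}.items():
    im=cv2.resize(C[n]['color'][v0:v1,u0:u1],None,fx=s,fy=s,interpolation=cv2.INTER_CUBIC)
    draw(n,segs,im,u0,v0,s,(0,255,0)); cv2.imwrite(f'pics/ov_{n}.png',im)
E
python3 fit1.py
```

```text
[ 0.51380531  0.15656778 -1.94567864  0.06094637] [[-0.2 -0.4]
 [ 0.5 -2.4]
 [-0.2  0.1]
 [-0.3 -1.1]
 [ 0.7 -0.1]
 [ 0.8 -1.5]
 [ 0.4  0.9]
 [ 0.9 -0.2]
 [-0.7  0.9]
 [-0.5 -0.2]
 [-0.9 -0.4]
 [ 0.1  4.1]]
```

View pics/ov_side.png

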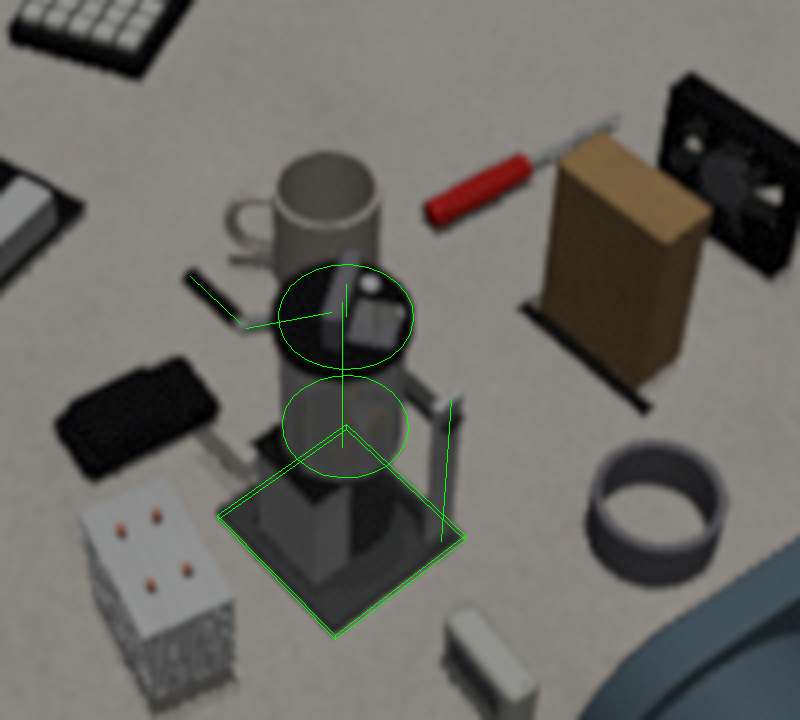

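View pics/ov_top.png

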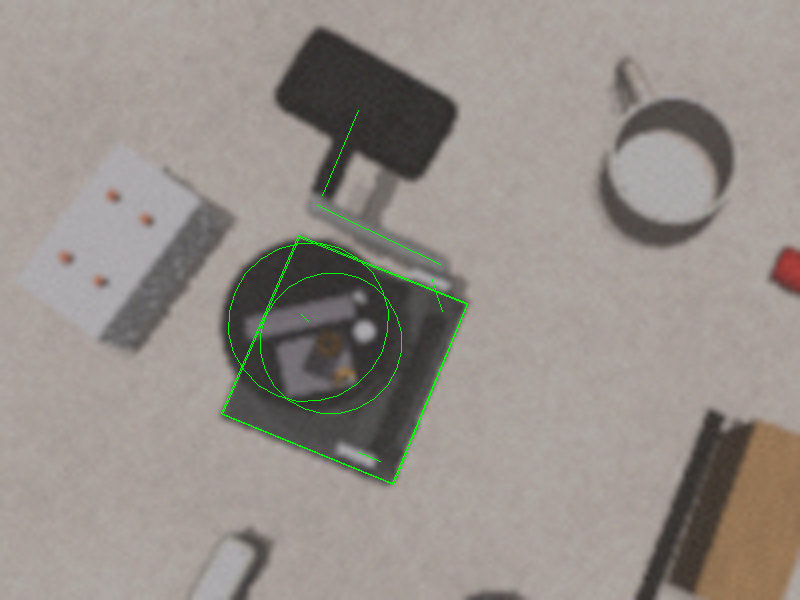

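```bash
cat > fit2.py <<'E'
from h import *
C={n:cam(n) for n in("side","top")}
S=lambda u,v:(200+u/4,140+v/4); U=lambda u,v:(140+u/2.9,160+v/2.9); O=lambda u,v:(140+u/4,160+v/4)
def d(n,a,b,z,nm):
    A,B=back(C[n],a,z),back(C[n],b,z); v=B-A; print(nm,A.round(3),B.round(3),'len',np.linalg.norm(v).round(4),'ang%pi/2',(np.arctan2(v[1],v[0])%(np.pi/2)).round(3))
d('top',O(395,485),O(467,283),0.004,'plate +x edge')
d('top',O(222,413),O(395,485),0.004,'plate -y edge')
d('side',S(332,632),S(460,537),.004,'plate -y edge')
d('side',S(332,632),S(219,512),.004,'plate -x edge')
d('top',U(519,300),U(467,440),.004,'stop')
d('side',S(525,306),S(647,410),.004,'stop')
d('top',U(604,325),U(562,452),.16,'carton open edge')
d('top',U(547,307),U(503,432),.16,'carton back edge')
d('side',S(556,160),S(668,243),.16,'carton back edge')
d('side',S(590,138),S(712,210),.16,'carton open edge')
d('top',O(357,453),O(432,280),.16,'uprights')
print((np.array([-1.9,-1.92,-1.945])%(np.pi/2)).round(3))
g=C['top']['color']; 
E
python3 fit2.py
```

```text
plate +x edge [0.451 0.164 0.004] [0.578 0.121 0.004] len 0.1344 ang%pi/2 1.245
plate -y edge [0.494 0.273 0.004] [0.451 0.164 0.004] len 0.1176 ang%pi/2 1.189
plate -y edge [0.497 0.273 0.004] [0.454 0.169 0.004] len 0.1125 ang%pi/2 1.182
plate -x edge [0.497 0.273 0.004] [0.608 0.227 0.004] len 0.1201 ang%pi/2 1.177
stop [ 0.496 -0.037  0.004] [0.377 0.009 0.004] len 0.1276 ang%pi/2 1.205
stop [ 0.497 -0.035  0.004] [0.382 0.012 0.004] len 0.1243 ang%pi/2 1.184
carton open edge [ 0.47  -0.081  0.16 ] [ 0.378 -0.048  0.16 ] len 0.0977 ang%pi/2 1.229
carton back edge [ 0.483 -0.038  0.16 ] [ 0.392 -0.005  0.16 ] len 0.0969 ang%pi/2 1.218
carton back edge [ 0.489 -0.04   0.16 ] [ 0.394 -0.005  0.16 ] len 0.1009 ang%pi/2 1.218
carton open edge [ 0.476 -0.07   0.16 ] [ 0.379 -0.046  0.16 ] len 0.1005 ang%pi/2 1.329
uprights [0.465 0.175 0.16 ] [0.559 0.136 0.16 ] len 0.1011 ang%pi/2 1.182
[1.242 1.222 1.197]
```

```bash
python3 - <<'E'
from h import *
C=cam('top'); c=cam('side')
O=lambda u,v:(140+u/4,160+v/4)
A,B=back(C,O(247,327),.257),back(C,O(355,302),.257); v=A-B; a=np.arctan2(v[1],v[0]); print(A,B,np.linalg.norm(v),a%np.pi, 'mid',(A+B)/2)
print('dial',(a+1.945+1.8-np.pi/2)%np.pi)
y=-1.945; cx,sx=np.cos(y),np.sin(y)
p=np.array([.513,.156]); print('exp dial axis',p+np.array([cx,sx])*-.042)
m=np.array([.432,-.042])-p; print('carton stand',m@[cx,sx],m@[-sx,cx])
o=ctrl.get_obs(); r=R.from_quat(o['eef_rot'],scalar_first=True); print(r.as_matrix().round(3),o['time_s'])
crop(C,180,200,260,290,7,'pics/d1.png')
E
```

```text
[0.52207177 0.22079851 0.257     ] [0.5347122  0.16910364 0.257     ] 0.053217857323992826 1.8106107943280567 mid [0.52839198 0.19495107 0.257     ]
dial 0.8432218139433667
exp dial axis [0.52835232 0.19509356]
carton stand 0.21390624731148952 -0.0030194968315732256
[[ 0.329  0.944  0.   ]
 [ 0.944 -0.329 -0.   ]
 [-0.     0.    -1.   ]] 2.45
```

View pics/d1.png

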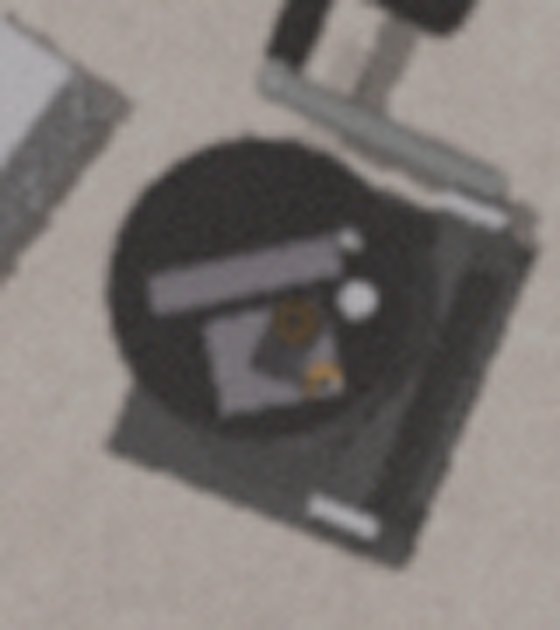

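Request:
{"fn": "move_arm", "kwargs": {"rows": "-3.3 2.62 0 0 0 0 0;-3.3 2.62 0 0 0 0 0;-3.3 2.62 0 0 0 0 0;-3.3 2.62 0 0 0 0 0;-3.3 2.62 0 0 0 0 0;-3.3 2.62 0 0 0 0 0;-3.3 2.62 0 0 0 0 0;-3.3 2.62 0 0 0 0 0;-3.3 2.62 0 0 0 0 0;-3.3 2.62 0 0 0 0 0;-3.3 2.62 0 0 0 0 0;-3.3 2.62 0 0 0 0 0;-3.3 2.62 0 0 0 0 0;-3.3 2.62 0 0 0 0 0;-3.3 2.62 0 0 0 0 0;-3.3 2.62 0 0 0 2.3 0;0 0 0 0 0 0 0"}}

```text
time_s: 4.15
eef_pos: [0.4124, -0.0979, 0.3043]
eef_rot: [0.001, 0.828, 0.56, -0.0]
wrist_force: [0.5, -0.2, -0.4]
opening: 0.001
```

```bash
python3 - <<'E'
from h import *
for n in("side","top"):
    c=cam(n); crop(c,*((250,90,450,270) if n=='side' else (270,200,450,340)),4,f'pics/{n}2.png')
E
```

```text
(no output)
```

View pics/side2.png

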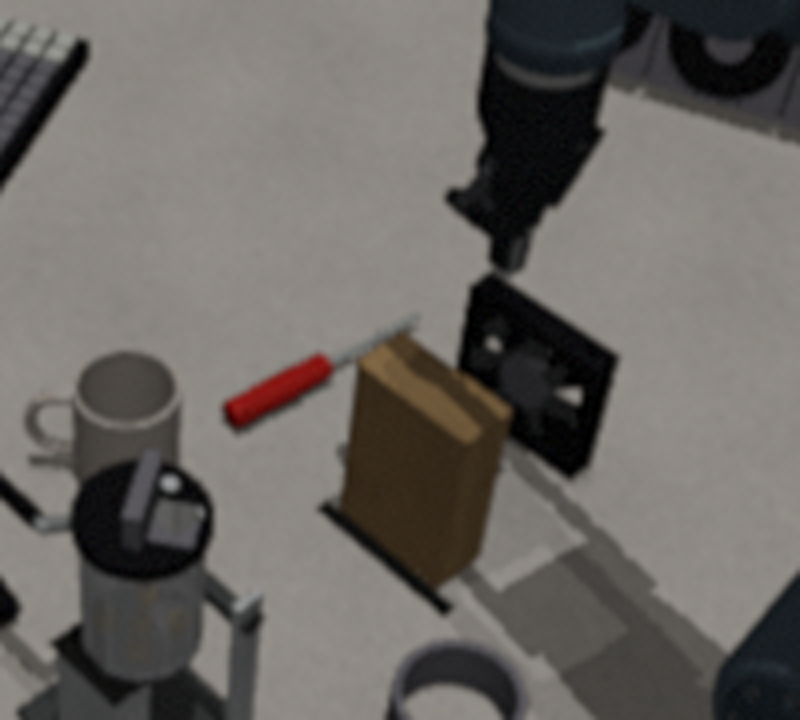

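View pics/top2.png

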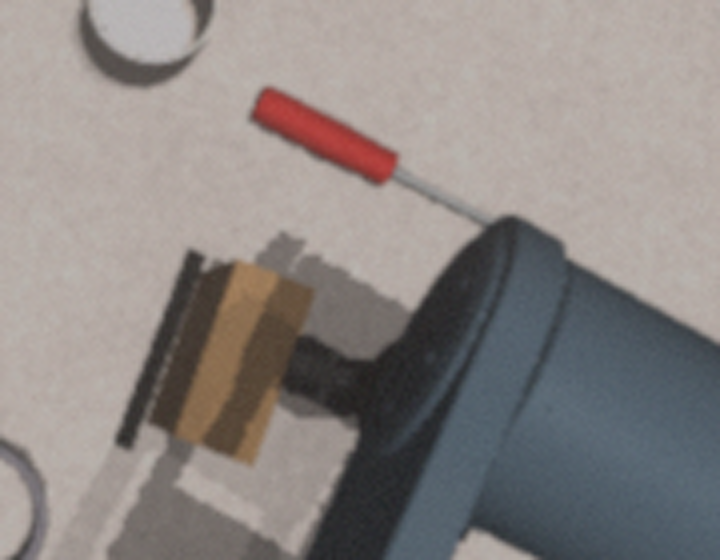

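Request:
{"fn": "move_arm", "kwargs": {"rows": "0 0 2 0 0 0 0;0 0 2 0 0 0 0;0 0 2 0 0 0 0;0 0 2 0 0 0 0;0 0 1.4 0 0 0 0;0 0 0 0 0 0 0;0.6 0 0 0 0 0 0;0.6 0 0 0 0 0 0;0.6 0 0 0 0 0 0;0.6 0 0 0 0 0 0;0.6 0 0 0 0 0 0;0.6 0 0 0 0 0 0;0.6 0 0 0 0 0 0;0.6 0 0 0 0 0 0"}}

```text
time_s: 5.65
eef_pos: [0.4291, -0.0486, 0.2099]
eef_rot: [-0.0, 0.827, 0.563, -0.0]
wrist_force: [-0.0, 0.6, 0.1]
opening: -0.001
```

```bash
python3 - <<'E'
from h import *
for n in("side",):
    c=cam(n); crop(c,*((250,90,450,270) if n=='side' else (270,200,450,340)),4,f'pics/{n}3.png')
E
```

```text
(no output)
```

View pics/side3.png

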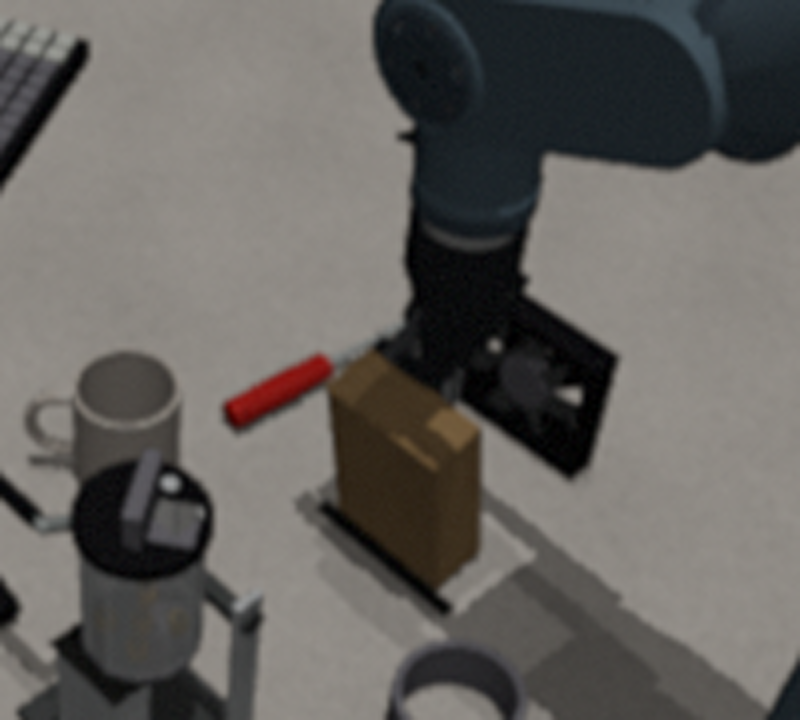

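Request:
{"fn": "move_arm", "kwargs": {"rows": "0.5 0 0 0 0 0 0;0.5 0 0 0 0 0 0;0.5 0 0 0 0 0 0;0.5 0 0 0 0 0 0;0.4 0 0 0 0 0 0;0.3 0 0 0 0 0 0;0.3 0 0 0 0 0 0;0.3 0 0 0 0 0 0"}}

```text
time_s: 6.5
eef_pos: [0.4411, -0.0182, 0.2099]
eef_rot: [-0.0, 0.827, 0.563, -0.0]
wrist_force: [0.2, -0.3, 0.4]
opening: 0.0
```

```bash
python3 - <<'E'
from h import *
for n in("side",):
    c=cam(n); crop(c,*((250,90,450,270) if n=='side' else (270,200,450,340)),4,f'pics/{n}4.png')
E
```

```text
(no output)
```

View pics/side4.png

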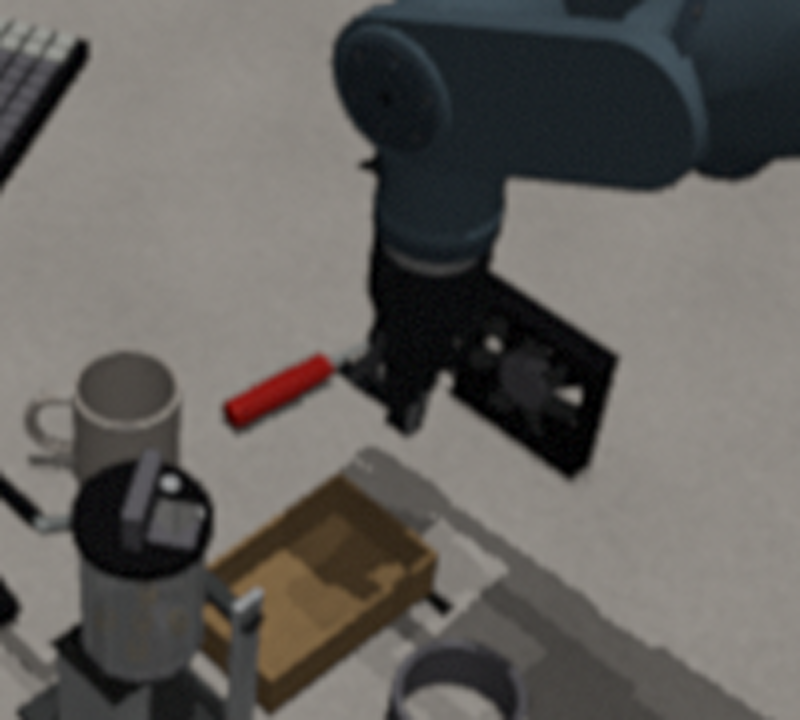

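```bash
python3 - <<'E'
from h import *
o=ctrl.get_obs(); print(o['time_s'],o['q'].round(3)); M=R.from_quat(o['eef_rot'],scalar_first=True).as_matrix(); print(M.round(3),o['eef_pos'])
print(M.T@(np.array([.5283,.195,.37])-o['eef_pos']))
c=cam('top'); crop(c,170,160,450,360,2.8,'pics/top4.png')
E
```

```text
6.55 [-0.311 -0.01   2.018  0.     1.133 -1.506]
[[ 0.367  0.93   0.   ]
 [ 0.93  -0.367  0.   ]
 [ 0.    -0.    -1.   ]] [ 0.44115541 -0.01792883  0.20990143]
[ 0.23008875  0.00289089 -0.16004757]
```

View pics/top4.png

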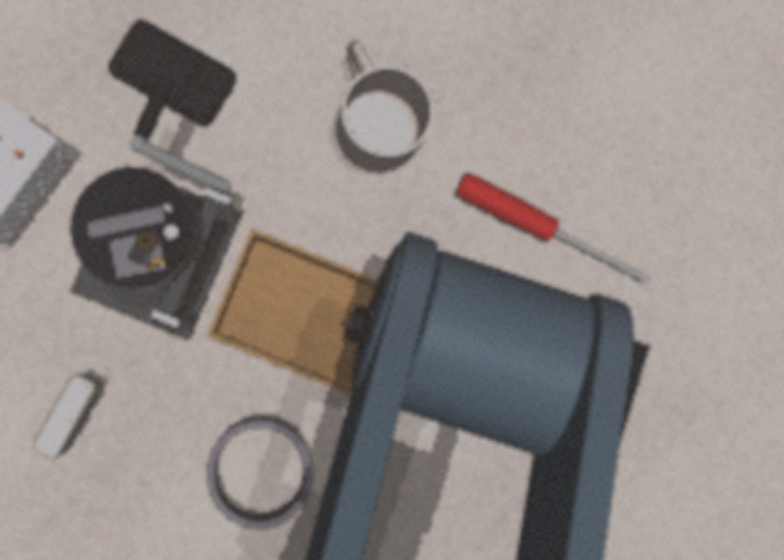

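Request:
{"fn": "move_arm", "kwargs": {"rows": "0 0 -4 0 0 0 0;0 0 -4 0 0 0 0.8;0 0 -4 0 0 0 0.8;0 0 -4 0 0 0 0.8;3.83 0 0 0 0 0 0.8;3.83 0 0 0 0 0 0.8;3.83 0 0 0 0 0 0.8;3.83 0 0 0 0 0 0.8;3.83 0 0 0 0 0 0.8;3.83 0.3 0 0 0 0 0.8;0 0 0 0 0 7.8 0.8;0 0 0 0 0 7.8 0.8;0 0 0 0 0 7.8 0.8;0 0 0 0 0 7.8 0.8;0 0 0 0 0 7.8 0.8;0 0 0 0 0 7.8 0.8;0 0 0 0 0 7.8 0.8;0 0 0 0 0 0 0.8"}}

```text
time_s: 8.4
eef_pos: [0.5281, 0.1941, 0.3697]
eef_rot: [0.0, 0.993, 0.12, -0.0]
wrist_force: [-0.0, -0.3, -0.8]
opening: 0.802
```

```bash
python3 - <<'E'
from h import *
o=ctrl.get_obs(); print(o['time_s'],o['q'].round(3)); M=R.from_quat(o['eef_rot'],scalar_first=True).as_matrix(); print(M.round(3),o['eef_pos'],np.degrees(np.arctan2(M[1,0],M[0,0])))
c=cam('top'); crop(c,150,160,400,360,3,'pics/top5.png')
c=cam('side'); crop(c,200,110,400,290,4,'pics/side5.png')
E
```

```text
8.4 [ 0.141  0.105  1.559 -0.     1.478 -0.099]
[[ 0.971  0.238 -0.   ]
 [ 0.238 -0.971 -0.   ]
 [-0.     0.    -1.   ]] [0.52814222 0.19411698 0.36970563] 13.781782057954013
```

View pics/side5.png

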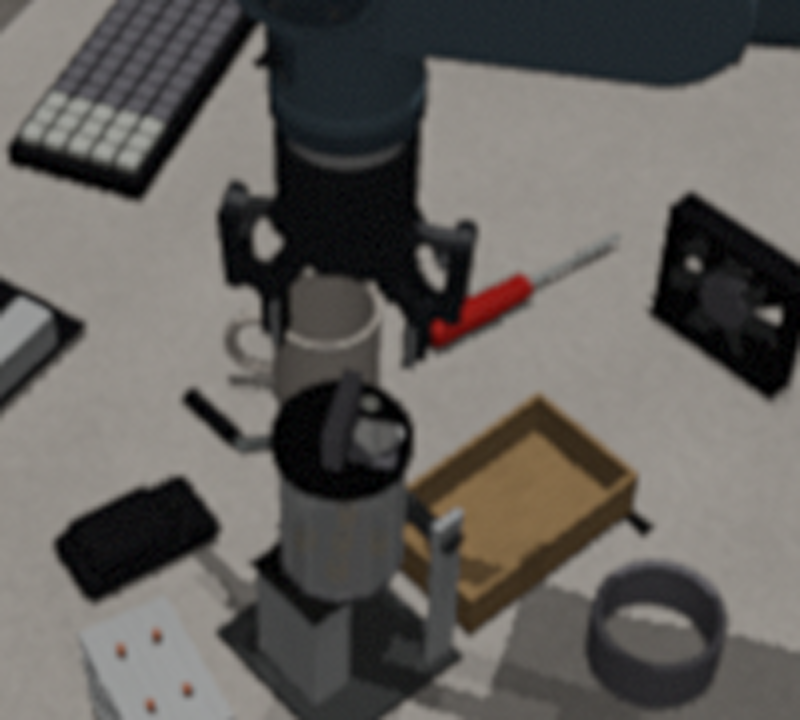

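View pics/top5.png

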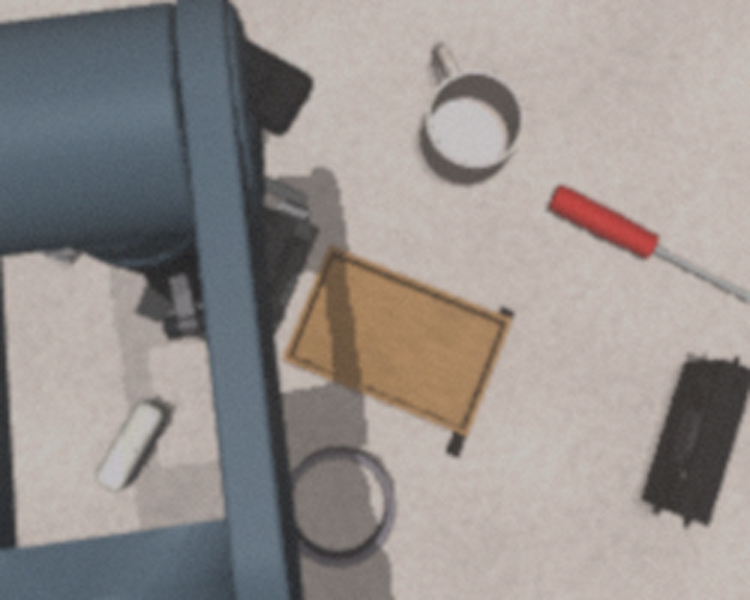

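Request:
{"fn": "move_arm", "kwargs": {"rows": "0 0 2 0 0 0 0.8;0 0 2 0 0 0 0.8;0 0 1.5 0 0 0 0.8;0 0 0.7 0 0 0 0.8;0 0 0 0 0 0 0.4;0 0 0 0 0 0 0.3;0 0 0 0 0 0 0;0 0 0 0 0 0 0;0 0 0 0 0 0 0"}}

```text
time_s: 9.4
eef_pos: [0.5292, 0.1944, 0.3092]
eef_rot: [-0.0, 0.993, 0.121, 0.002]
wrist_force: [3.0, 0.9, 1.8]
opening: 0.123
```

```bash
python3 - <<'E'
from h import *
c=cam('side'); crop(c,200,110,400,290,4,'pics/side6.png')
o=ctrl.get_obs(); print(o['opening'],o['wrist_force'],o['torque'])
E
```

```text
0.1246437944486829 [3.88582615 1.12536779 3.82315376] [ 0.14307446 -0.54022515 -0.02165384]
```

View pics/side6.png

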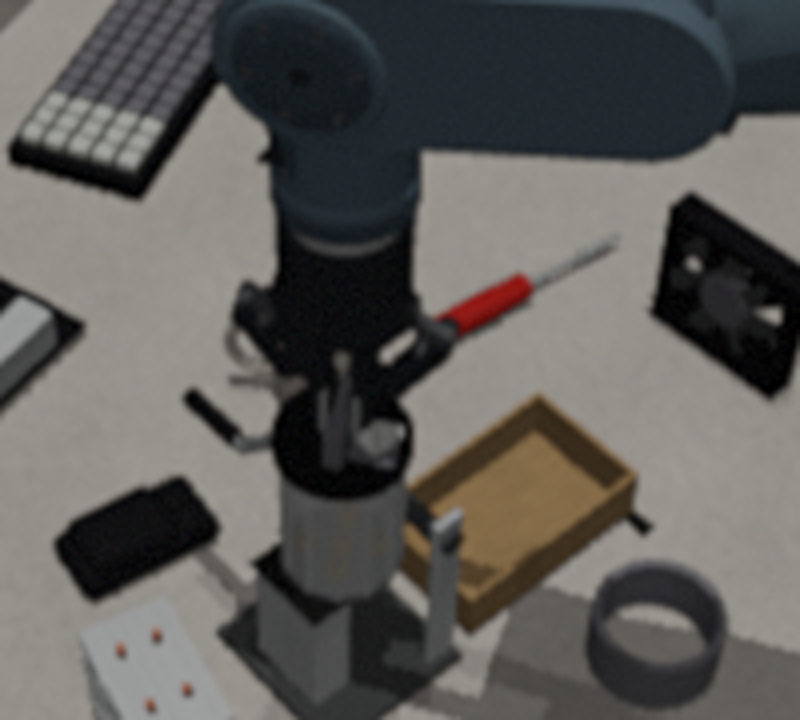

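Request:
{"fn": "move_arm", "kwargs": {"rows": "0 0 0 0 0 -6 0;0 0 0 0 0 -6 0;0 0 0 0 0 -6 0;0 0 0 0 0 -6 0;0 0 0 0 0 -6 0;0 0 0 0 0 -6 0;0 0 0 0 0 -6 0;0 0 0 0 0 -6 0;0 0 0 0 0 -4 0;0 0 0 0 0 0 0"}}

```text
time_s: 10.45
eef_pos: [0.5297, 0.1946, 0.3094]
eef_rot: [0.001, 0.839, 0.544, 0.003]
wrist_force: [6.1, 1.5, 2.8]
opening: 0.122
```

```bash
python3 - <<'E'
from h import *
c=cam('side'); crop(c,200,110,400,290,4,'pics/side7.png')
o=ctrl.get_obs(); print(o['opening'],o['wrist_force'],o['torque'])
E
```

```text
0.12461052942080933 [6.26484877 1.3673554  2.23215913] [ 0.324689   -1.00067871  0.01200873]
```

View pics/side7.png

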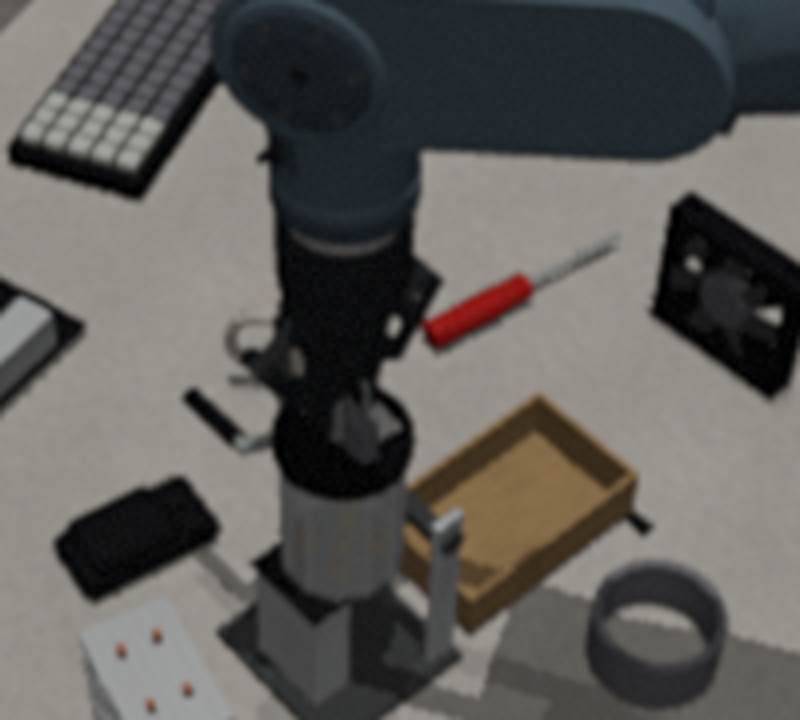

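Request:
{"fn": "move_arm", "kwargs": {"rows": "0 0 0 0 0 -1.5 0;0 0 0 0 0 -1.5 0;0 0 0 0 0 0 0"}}

```text
time_s: 10.8
eef_pos: [0.5297, 0.1946, 0.3094]
eef_rot: [0.001, 0.825, 0.565, 0.003]
wrist_force: [5.7, 2.7, 1.8]
opening: 0.123
```

```bash
python3 - <<'E'
from h import *
o=ctrl.get_obs(); print(o['opening'],o['wrist_force'],o['torque']);M=R.from_quat(o['eef_rot'],scalar_first=True).as_matrix(); print(np.degrees(np.arctan2(M[1,0],M[0,0])))
E
```

```text
0.12283563412499221 [5.6997494  2.68566329 1.80400553] [ 0.49744501 -0.90441596 -0.26609422]
68.87260623570484
```

Request:
{"fn": "move_arm", "kwargs": {"rows": "0 0 0 0 0 -1.5 0;0 0 0 0 0 -1.5 0;0 0 0 0 0 0 0"}}

```text
time_s: 11.1
eef_pos: [0.5297, 0.1946, 0.3094]
eef_rot: [0.001, 0.81, 0.586, 0.003]
wrist_force: [5.8, 2.0, 2.3]
opening: 0.122
```

```bash
python3 - <<'E'
from h import *
o=ctrl.get_obs(); print(o['opening'],o['wrist_force'],o['torque']);M=R.from_quat(o['eef_rot'],scalar_first=True).as_matrix(); print(np.degrees(np.arctan2(M[1,0],M[0,0])))
E
```

```text
0.12220043030565719 [5.8208658  2.01720909 2.28915243] [ 0.43748972 -0.97583997 -1.18286684]
71.76084573551046
```

Request:
{"fn": "move_arm", "kwargs": {"rows": "0 0 0 0 0 1.5 0;0 0 0 0 0 0 0.4;0 0 0 0 0 0 0.6;0 0 0 0 0 0 0.6;0 0 0 0 0 0 0.6;0 0 -2 0 0 0 0.6;0 0 -4 0 0 0 0.6;0 0 -3 0 0 0 0.6;0 0 0 0 0 0 0.6"}}

```text
time_s: 12.0
eef_pos: [0.5296, 0.1946, 0.4033]
eef_rot: [0.002, 0.817, 0.576, 0.004]
wrist_force: [0.5, 0.8, 0.9]
opening: 0.596
```

```bash
python3 - <<'E'
from h import *
c=cam('side'); crop(c,200,110,400,290,4,'pics/side8.png')
o=ctrl.get_obs(); print(o['opening'],o['wrist_force'],o['torque'],o['eef_pos'],o['q'],o['time_s']);M=R.from_quat(o['eef_rot'],scalar_first=True).as_matrix(); print(np.degrees(np.arctan2(M[1,0],M[0,0])))
E
```

```text
0.6002704396445432 [ 0.21094766 -0.05028219 -0.91515062] [ 0.00596657 -0.05437611  0.0411286 ] [0.52887961 0.19441385 0.40051234] [ 1.41663431e-01  8.81471546e-02  1.51694065e+00 -2.53533462e-05
  1.53167897e+00 -1.08666641e+00] 12.05
70.37844215662543
```

View pics/side8.png

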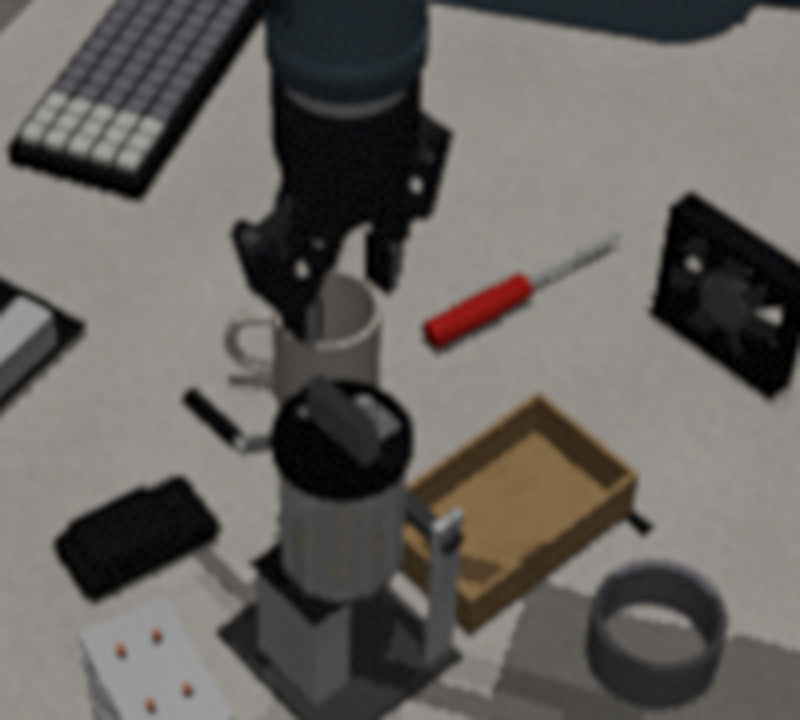

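Request:
{"fn": "move_arm", "kwargs": {"rows": "0.8 3.2 0 0 0 0 0.6;0.8 3.2 0 0 0 0 0.6;0.87 3.3 0 0 0 0 0.6;0 0 0 0 0 1.9 0.6;0 0 4 0 0 0 0.6;0 0 4 0 0 0 0.6;0 0 4 0 0 0 0.6;0 0 1.5 0 0 0 0.6;0 0 0 0 0 0 0.6"}}

```text
time_s: 12.95
eef_pos: [0.626, 0.1847, 0.2589]
eef_rot: [-0.002, 0.827, 0.563, -0.003]
wrist_force: [0.8, 0.6, -0.5]
opening: 0.598
```

```bash
python3 - <<'E'
from h import *
c=cam('side'); crop(c,200,110,400,290,4,'pics/side9.png')
c=cam('top'); crop(c,150,140,350,290,4,'pics/top9.png')
o=ctrl.get_obs(); print(o['opening'],o['wrist_force'],o['torque'],o['eef_pos'],o['q'],o['time_s']);M=R.from_quat(o['eef_rot'],scalar_first=True).as_matrix(); print(np.degrees(np.arctan2(M[1,0],M[0,0])))
E
```

```text
0.5993499005554729 [0.29685157 0.76136912 0.1127699 ] [ 0.01581539  0.04787722 -0.02206943] [0.628418   0.18499797 0.2640978 ] [ 1.05481754e-01  3.88592630e-01  1.42885491e+00  2.49900352e-05
  1.32283955e+00 -1.08942970e+00] 13.05
68.46305302724377
```

View pics/side9.png

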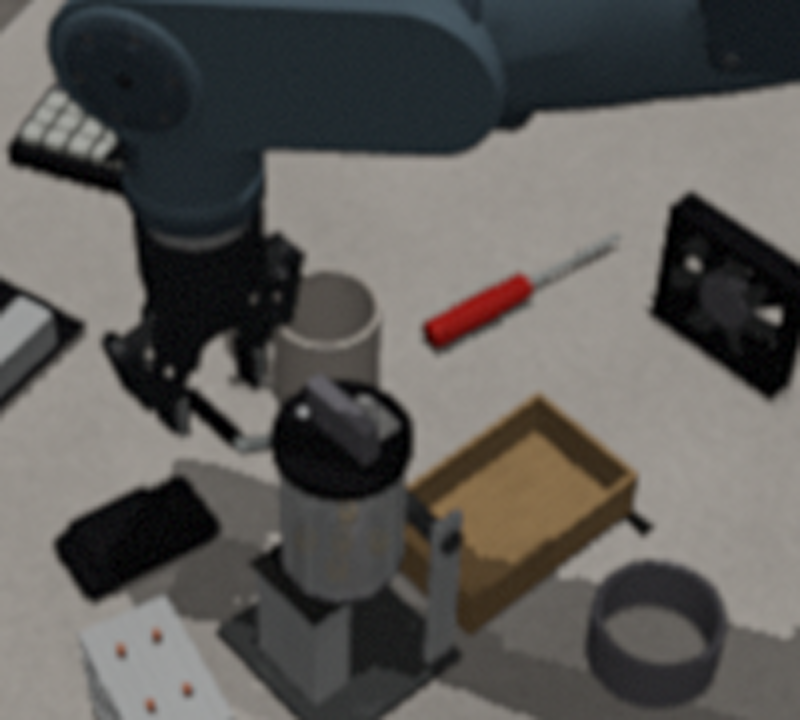

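View pics/top9.png

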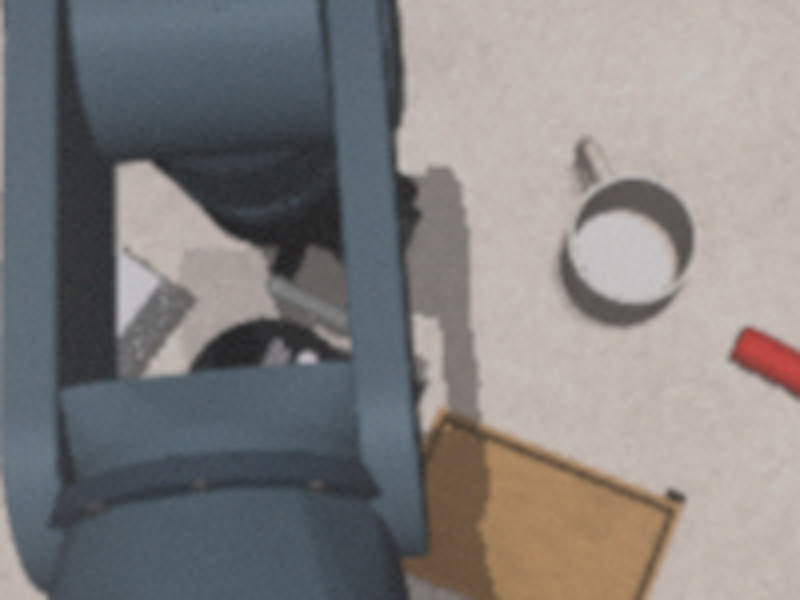

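Request:
{"fn": "move_arm", "kwargs": {"rows": "0 0 1.6 0 0 0 0.6;0 0 1.5 0 0 0 0.6;0 0 0 0 0 0 0.4;0 0 0 0 0 0 0.3;0 0 0 0 0 0 0.1;0 0 0 0 0 0 0;0 0 0 0 0 0 0;0 0 0 0 0 0 0"}}

```text
time_s: 13.85
eef_pos: [0.6282, 0.1854, 0.2325]
eef_rot: [0.0, 0.827, 0.563, 0.001]
wrist_force: [0.8, 3.9, 0.5]
opening: 0.143
```

```bash
python3 - <<'E'
from h import *
c=cam('side'); crop(c,200,110,400,290,4,'pics/side10.png')
o=ctrl.get_obs(); print(o['opening'],o['wrist_force'],o['torque'],o['eef_pos'],o['time_s'])
E
```

```text
0.1410818234949124 [1.42840756 3.91828035 1.34712808] [ 0.65883633 -0.23123925 -0.04023225] [0.62818525 0.18538187 0.23254397] 13.9
```

View pics/side10.png

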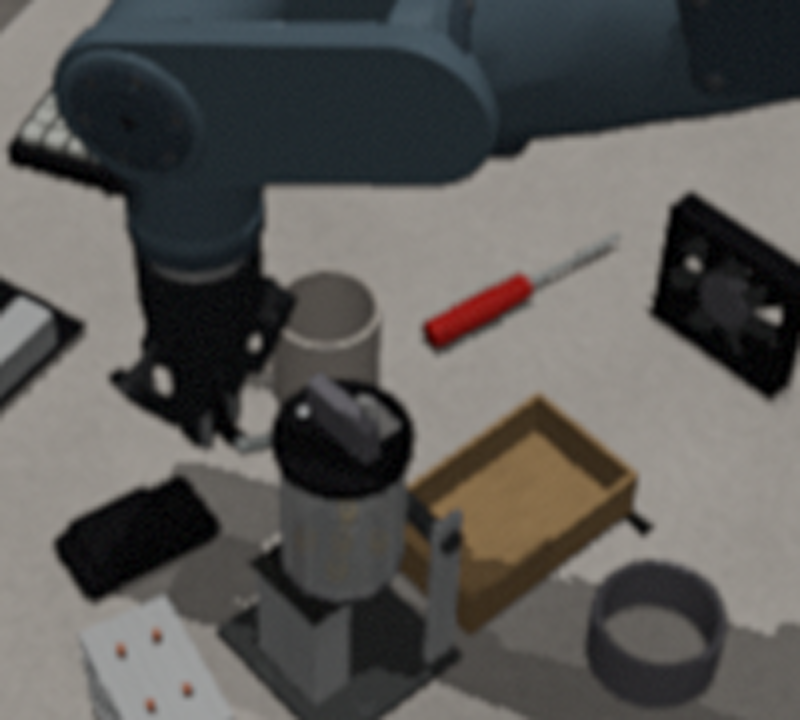

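```bash
cat > arc.py <<'E'
import numpy as np,sys
def arc(a0,a1,n,g="0"):
    a=np.linspace(a0,a1,n+1)-1.05; x=8*np.sin(a); z=8*np.cos(a)
    x=np.round(-(x-x[0]),2); z=np.round(-(z-z[0]),2)
    return ";".join(f"{dx:.2f} 0 {dz:.2f} 0 0 0 {g}" for dx,dz in zip(np.diff(x),np.diff(z)))
if __name__=="__main__": print(arc(float(sys.argv[1]),float(sys.argv[2]),int(sys.argv[3])))
E
python3 arc.py 0 1 10;echo; python3 arc.py 1 2.5 15
```

```text
-0.43 0 -0.67 0 0 0 0;-0.50 0 -0.63 0 0 0 0;-0.56 0 -0.57 0 0 0 0;-0.61 0 -0.52 0 0 0 0;-0.66 0 -0.45 0 0 0 0;-0.70 0 -0.38 0 0 0 0;-0.74 0 -0.31 0 0 0 0;-0.76 0 -0.24 0 0 0 0;-0.78 0 -0.16 0 0 0 0;-0.80 0 -0.08 0 0 0 0

-0.80 0 0.00 0 0 0 0;-0.80 0 0.08 0 0 0 0;-0.78 0 0.16 0 0 0 0;-0.76 0 0.24 0 0 0 0;-0.74 0 0.31 0 0 0 0;-0.70 0 0.38 0 0 0 0;-0.66 0 0.45 0 0 0 0;-0.61 0 0.52 0 0 0 0;-0.56 0 0.57 0 0 0 0;-0.50 0 0.63 0 0 0 0;-0.43 0 0.67 0 0 0 0;-0.36 0 0.71 0 0 0 0;-0.29 0 0.75 0 0 0 0;-0.22 0 0.77 0 0 0 0;-0.13 0 0.79 0 0 0 0
```

Request:
{"fn": "move_arm", "kwargs": {"rows": "-0.43 0 -0.67 0 0 0 0;-0.50 0 -0.63 0 0 0 0;-0.56 0 -0.57 0 0 0 0;-0.61 0 -0.52 0 0 0 0;-0.66 0 -0.45 0 0 0 0;0 0 0 0 0 0 0"}}

```text
time_s: 14.5
eef_pos: [0.6175, 0.1585, 0.2614]
eef_rot: [0.0, 0.827, 0.562, 0.0]
wrist_force: [-0.9, 4.2, 5.4]
opening: 0.141
```

```bash
python3 - <<'E'
from h import *
c=cam('side'); crop(c,200,110,400,290,4,'pics/side11.png')
o=ctrl.get_obs(); print(o['opening'],o['wrist_force'],o['torque'],o['eef_pos'],o['time_s'])
E
```

```text
0.13754868051658775 [-0.93755453  3.08277672  4.70370569] [ 0.57038115  0.11681134 -0.0267411 ] [0.6176318  0.15882647 0.26119981] 14.55
```

View pics/side11.png

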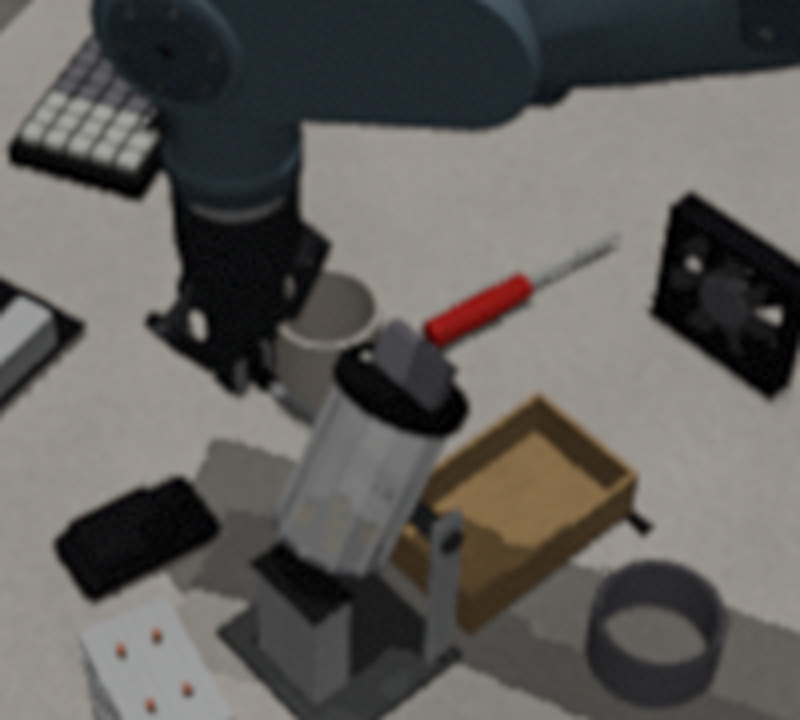

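Request:
{"fn": "move_arm", "kwargs": {"rows": "-0.70 0 -0.38 0 0 0 0;-0.74 0 -0.31 0 0 0 0;-0.76 0 -0.24 0 0 0 0;-0.78 0 -0.16 0 0 0 0;-0.80 0 -0.08 0 0 0 0;-0.80 0 0.00 0 0 0 0;-0.80 0 0.08 0 0 0 0;-0.78 0 0.16 0 0 0 0;-0.76 0 0.24 0 0 0 0;-0.74 0 0.31 0 0 0 0;0 0 0 0 0 0 0"}}

```text
time_s: 15.65
eef_pos: [0.5888, 0.0865, 0.2629]
eef_rot: [-0.0, 0.827, 0.562, -0.001]
wrist_force: [-2.5, -2.4, 1.7]
opening: 0.141
```

```bash
python3 - <<'E'
from h import *
c=cam('side'); crop(c,200,110,400,290,4,'pics/side12.png')
o=ctrl.get_obs(); print(o['opening'],o['wrist_force'],o['torque'],o['eef_pos'],o['time_s'])
E
```

```text
0.13877743255227848 [-2.09864915 -2.98827982  1.08595556] [-0.36162351  0.40055191  0.00418947] [0.58899482 0.0869286  0.26320252] 15.7
```

View pics/side12.png

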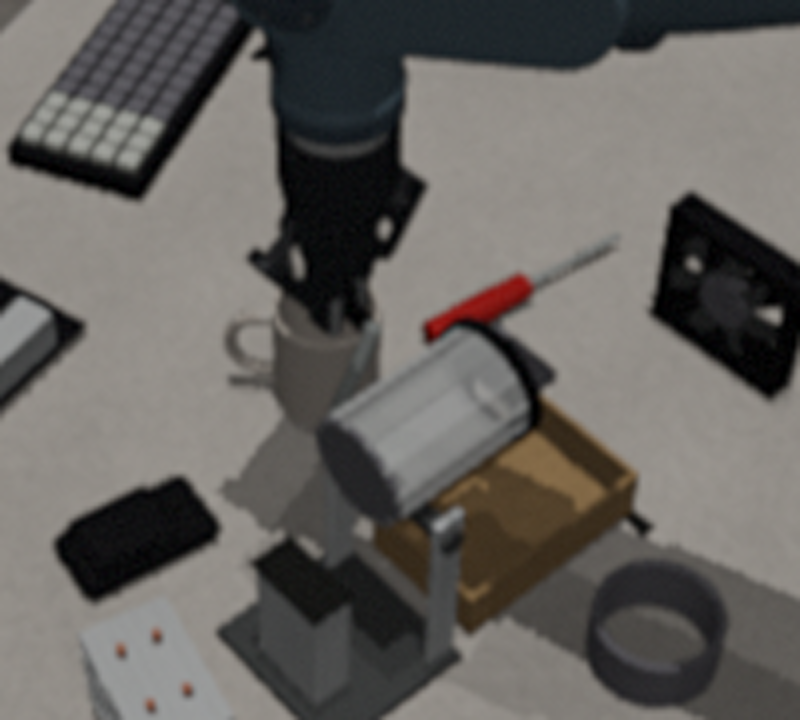

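Request:
{"fn": "move_arm", "kwargs": {"rows": "-0.70 0 0.38 0 0 0 0;-0.66 0 0.45 0 0 0 0;-0.61 0 0.52 0 0 0 0;-0.56 0 0.57 0 0 0 0;-0.50 0 0.63 0 0 0 0;-0.43 0 0.67 0 0 0 0;-0.36 0 0.71 0 0 0 0;-0.29 0 0.75 0 0 0 0;-0.22 0 0.77 0 0 0 0;-0.08 0 0.4 0 0 0 0;0 0 0 0 0 0 0;0 0 0 0 0 0 0"}}

```text
time_s: 16.9
eef_pos: [0.5732, 0.0477, 0.2046]
eef_rot: [-0.001, 0.827, 0.563, 0.0]
wrist_force: [2.6, 6.0, -4.0]
opening: 0.142
```

```bash
python3 - <<'E'
from h import *
c=cam('side'); crop(c,200,110,400,290,4,'pics/side13.png')
c=cam('top'); crop(c,190,170,350,290,5,'pics/top13.png')
o=ctrl.get_obs(); print(o['opening'],o['wrist_force'],o['torque'],o['eef_pos'],o['time_s'])
E
```

```text
0.14099529515211615 [ 1.0488014   5.78169982 -4.26349764] [ 0.94128475 -0.17091535 -0.01013964] [0.57324684 0.04767687 0.20473589] 17.0
```

View pics/side13.png

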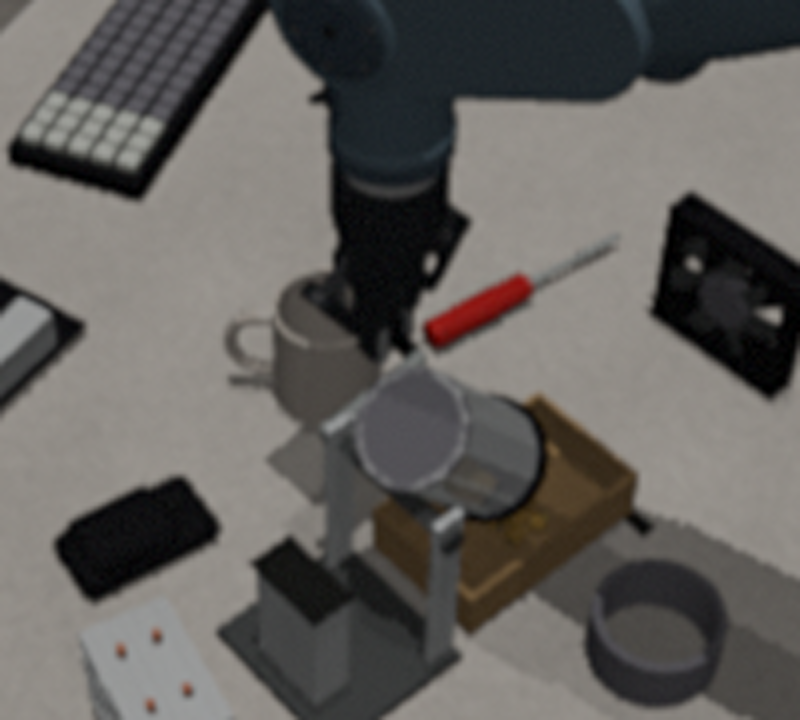

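View pics/top13.png

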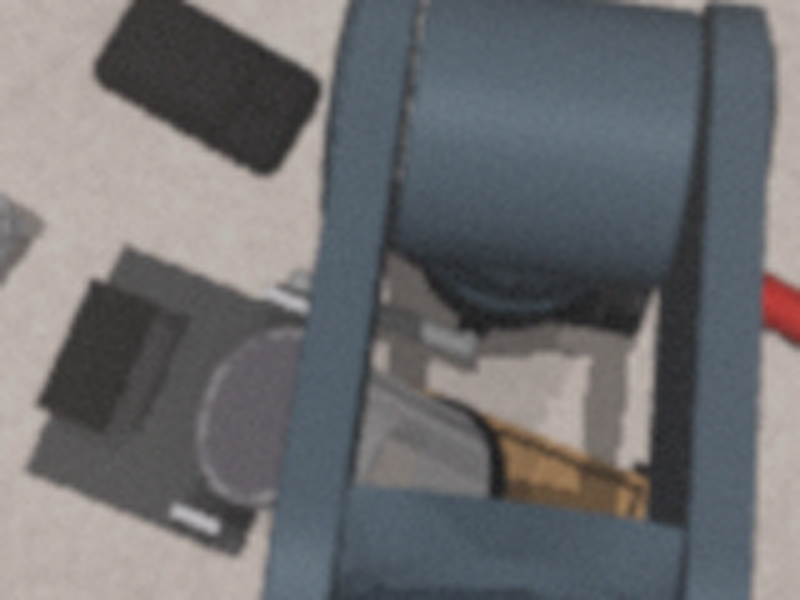

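```bash
python3 arc.py 2.45 1.2 10; python3 arc.py 1.2 2.45 10; python3 - <<'E'
import cv2
from h import *
c=cam('side'); im=c['color'][190:270,280:370]; im=cv2.convertScaleAbs(im,alpha=2.2); cv2.imwrite('pics/z13.png',cv2.resize(im,None,fx=7,fy=7,interpolation=cv2.INTER_CUBIC))
for q in("plug0_mid",): print([(np.round(d['bbox']).astype(int).tolist(),round(d['confidence'],2)) for d in ctrl.look_for("side",q)])
E
```

```text
0.23 0 -0.97 0 0 0 0;0.35 0 -0.94 0 0 0 0;0.47 0 -0.88 0 0 0 0;0.57 0 -0.82 0 0 0 0;0.67 0 -0.75 0 0 0 0;0.75 0 -0.65 0 0 0 0;0.83 0 -0.55 0 0 0 0;0.90 0 -0.45 0 0 0 0;0.94 0 -0.33 0 0 0 0;0.98 0 -0.21 0 0 0 0
-0.98 0 0.21 0 0 0 0;-0.94 0 0.33 0 0 0 0;-0.89 0 0.45 0 0 0 0;-0.84 0 0.55 0 0 0 0;-0.75 0 0.65 0 0 0 0;-0.67 0 0.75 0 0 0 0;-0.57 0 0.82 0 0 0 0;-0.47 0 0.88 0 0 0 0;-0.35 0 0.94 0 0 0 0;-0.23 0 0.97 0 0 0 0
[]
```

View pics/z13.png

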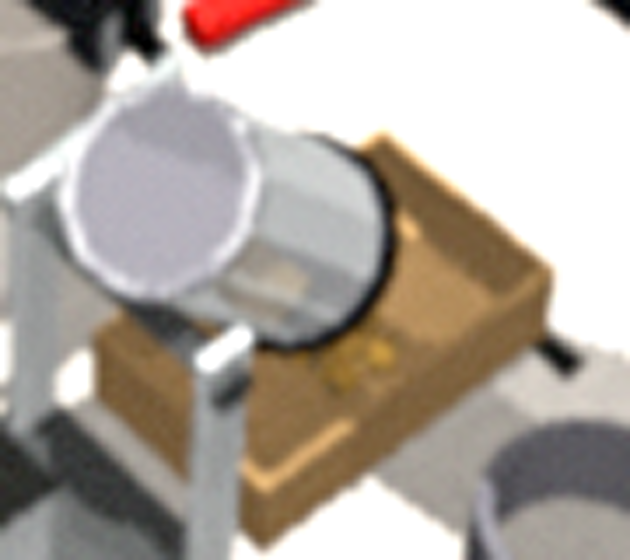

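Request:
{"fn": "move_arm", "kwargs": {"rows": "0.23 0 -0.97 0 0 0 0;0.35 0 -0.94 0 0 0 0;0.47 0 -0.88 0 0 0 0;0.57 0 -0.82 0 0 0 0;0.67 0 -0.75 0 0 0 0;0.75 0 -0.65 0 0 0 0;0.83 0 -0.55 0 0 0 0;0.90 0 -0.45 0 0 0 0;0.94 0 -0.33 0 0 0 0;0.98 0 -0.21 0 0 0 0;0 0 0 0 0 0 0;0 0 0 0 0 0 0;0 0 0 0 0 0 0"}}

```text
time_s: 18.4
eef_pos: [0.5979, 0.1093, 0.2713]
eef_rot: [-0.0, 0.827, 0.563, 0.0]
wrist_force: [-3.9, 2.5, -3.4]
opening: 0.143
```

```bash
python3 - <<'E'
import cv2
from h import *
c=cam('side'); im=c['color'][180:270,270:370]; im=cv2.convertScaleAbs(im,alpha=2.2); cv2.imwrite('pics/z14.png',cv2.resize(im,None,fx=6.5,fy=6.5,interpolation=cv2.INTER_CUBIC))
o=ctrl.get_obs(); print(o['opening'],o['wrist_force'],o['eef_pos'],o['time_s'])
E
```

```text
0.14313638125688108 [-4.11257965  2.42508851 -2.69293411] [0.59783438 0.10914563 0.27129368] 18.45
```

View pics/z14.png

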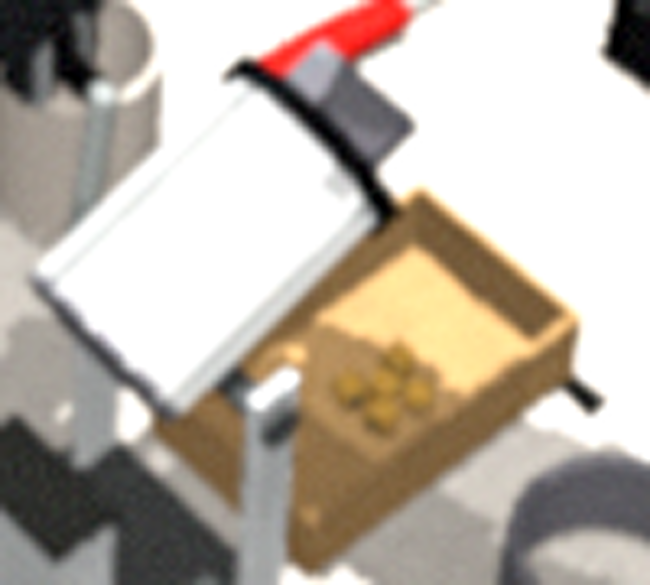

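```bash
python3 arc.py 1.2 0 14
```

```text
0.68 0 -0.07 0 0 0 0;0.69 0 -0.02 0 0 0 0;0.68 0 0.05 0 0 0 0;0.68 0 0.10 0 0 0 0;0.67 0 0.16 0 0 0 0;0.65 0 0.22 0 0 0 0;0.63 0 0.27 0 0 0 0;0.60 0 0.32 0 0 0 0;0.57 0 0.38 0 0 0 0;0.54 0 0.42 0 0 0 0;0.50 0 0.47 0 0 0 0;0.46 0 0.50 0 0 0 0;0.42 0 0.55 0 0 0 0;0.36 0 0.58 0 0 0 0
```

Request:
{"fn": "move_arm", "kwargs": {"rows": "0.68 0 -0.07 0 0 0 0;0.69 0 -0.02 0 0 0 0;0.68 0 0.05 0 0 0 0;0.68 0 0.10 0 0 0 0;0.67 0 0.16 0 0 0 0;0.65 0 0.22 0 0 0 0;0.63 0 0.27 0 0 0 0;0.60 0 0.32 0 0 0 0;0.57 0 0.38 0 0 0 0;0.54 0 0.42 0 0 0 0;0.50 0 0.47 0 0 0 0;0.46 0 0.50 0 0 0 0;0.42 0 0.55 0 0 0 0;0.36 0 0.58 0 0 0 0;0 0 0 0 0 0 0;0 0 0 0 0 0 0"}}

```text
time_s: 20.05
eef_pos: [0.6282, 0.1854, 0.2325]
eef_rot: [-0.0, 0.827, 0.563, 0.001]
wrist_force: [-1.3, 5.4, -1.2]
opening: 0.141
```

```bash
python3 - <<'E'
import cv2
from h import *
c=cam('side'); im=c['color'][130:290,230:400]; im=cv2.convertScaleAbs(im,alpha=1.8); cv2.imwrite('pics/z15.png',cv2.resize(im,None,fx=4,fy=4,interpolation=cv2.INTER_CUBIC))
o=ctrl.get_obs(); print(o['opening'],o['wrist_force'],o['eef_pos'],o['time_s'])
E
```

```text
0.13991457976436905 [-1.94983717  6.12254073 -0.93174481] [0.6282556  0.18535377 0.23247288] 20.1
```

View pics/z15.png

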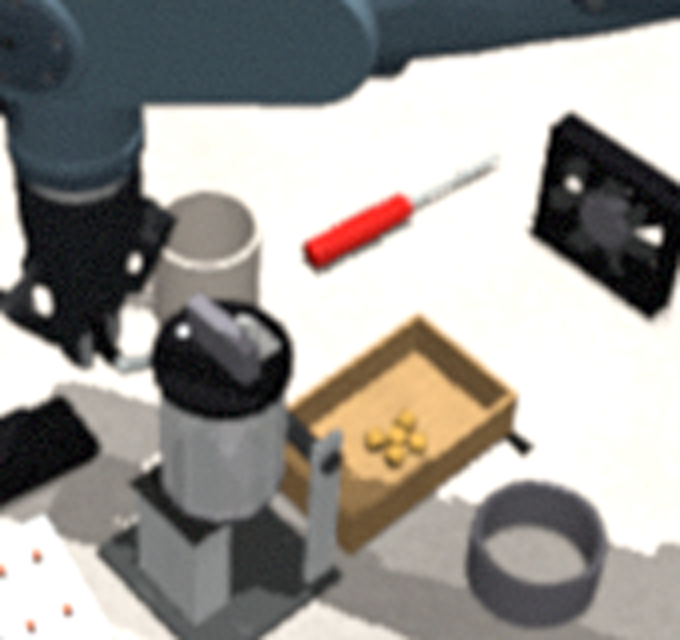

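Request:
{"fn": "move_arm", "kwargs": {"rows": "0 0 0 0 0 0 0.3;0 0 0 0 0 0 0.6;0 0 0 0 0 0 0.6;0 0 0 0 0 0 0.6;0 0 -1.5 0 0 0 0.6;0 0 -4 0 0 0 0.6;0 0 -4 0 0 0 0.6;0 0 -4 0 0 0 0.6;0 0 -3.5 0 0 0 0.6;0 0 0 0 0 0 0.6"}}

```text
time_s: 21.1
eef_pos: [0.6295, 0.185, 0.4107]
eef_rot: [0.003, 0.827, 0.563, 0.006]
wrist_force: [1.0, 1.0, 1.2]
opening: 0.599
```

Request:
{"fn": "move_arm", "kwargs": {"rows": "1.3 -4.1 0 0 0 0 0.6;1.3 -4.1 0 0 0 0 0.6;1.3 -4.1 0 0 0 0 0.6;1.3 -4.1 0 0 0 0 0.6;1.3 -4.1 0 0 0 0 0.6;1.3 -4.1 0 0 0 0 0.6;1.3 -4.1 0 0 0 0 0.6;1.3 -4.1 0 0 0 0 0.6;1.3 -4.1 0 0 0 0 0.6;1.3 -4.1 0 0 0 0 0.6;1.3 -4.1 0 0 0 0 0.6;1.3 -4.1 0 0 0 0 0.6;0 0 0 0 0 0 0.6;0 0 0 0 0 0 0.6"}}

```text
time_s: 22.5
eef_pos: [0.2266, 0.5108, 0.4021]
eef_rot: [0.0, 0.826, 0.564, 0.0]
wrist_force: [-1.0, -0.5, -0.6]
opening: 0.599
```

```bash
python3 - <<'E'
import cv2
from h import *
c=cam('side'); im=c['color'][140:320,200:400]; im=cv2.convertScaleAbs(im,alpha=1.6); cv2.imwrite('pics/z16.png',cv2.resize(im,None,fx=4,fy=4,interpolation=cv2.INTER_CUBIC))
c=cam('top'); im=c['color'][160:360,140:410]; im=cv2.convertScaleAbs(im,alpha=1.4); cv2.imwrite('pics/t16.png',cv2.resize(im,None,fx=2.9,fy=2.9,interpolation=cv2.INTER_CUBIC))
o=ctrl.get_obs(); print(o['opening'],o['wrist_force'],o['eef_pos'],o['time_s'])
E
```

```text
0.6031045902804496 [0.11340442 0.68141432 0.20840121] [0.22808688 0.51007625 0.40198398] 22.6
```

View pics/z16.png

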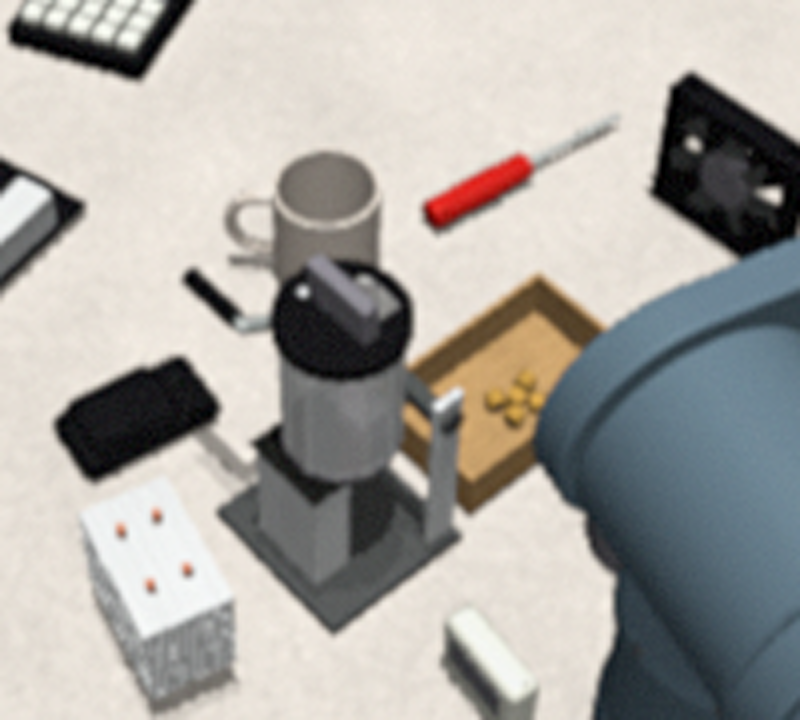

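View pics/t16.png

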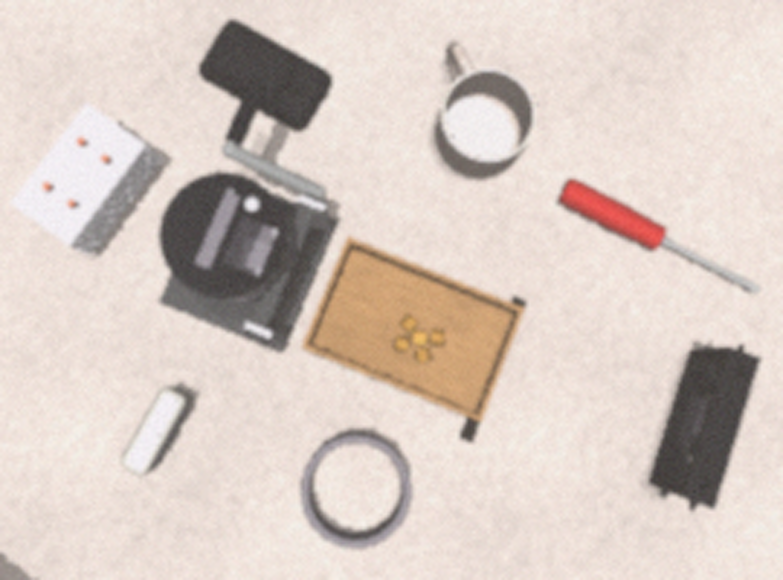

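```bash
python3 - <<'E'
from h import *
c=cam('top'); 
im=c['color'][215:260,190:245]; cv2.imwrite('pics/d17.png',cv2.resize(cv2.convertScaleAbs(im,alpha=1.8),None,fx=12,fy=12,interpolation=cv2.INTER_CUBIC))
U=lambda u,v:(140+u/2.9,160+v/2.9)
A,B=back(c,U(232,190),.257),back(c,U(204,267),.257); v=A-B; a=np.arctan2(v[1],v[0]); print(np.linalg.norm(v),'dial',a+1.945+1.8-np.pi/2)
E
```

```text
0.05450064240644462 dial 1.8569330329173637
```

View pics/d17.png

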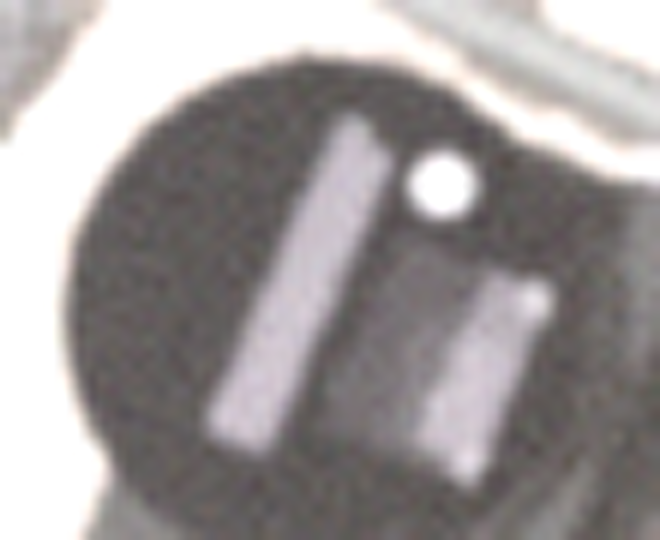

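The dial bar measures about 1.8 to 1.86 rad, which puts it at the end stop. The window faces the pouring side and the canister looks empty. I'm handing in.

```bash
python3 -c "
from bench import ctrl
print(ctrl.hand_in(), ctrl.get_obs()['time_s'])"
```

```text
the job is handed in; nothing more can be done
the job is handed in; nothing more can be done
```

The job is done and handed in; the last clock reading before hand-in was about 23 s, and no verdict was given.

- **Carton:** I pushed it over onto its back. It now lies open side up under the dispenser, against the stop.
- **Dial:** I turned it to its end stop with the canister upright. The wrist torque rose to about 1.2 N m there, and the picture afterwards gives about 1.8 to 1.86 rad, within measuring error of the stop.
- **Plugs:** I tipped the canister by its crank to about 2.45 rad. When I swung it back to about 1.2 rad to rock it, all five plugs were already in the carton, so I did not tip it again.
- **Canister:** I swung it back upright, let go and moved the arm clear.

In the last top and side pictures all five plugs are in the carton, the canister is upright and looks empty, and its window faces the pouring side. The other objects stand where they were, as far as the pictures show; in the last side picture the arm hides the tape roll and part of the fan and carton, but the top view shows them. No check failed or disagreed. The plug detector found none in the one picture I tried it on, so I counted the plugs by eye.

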